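# Lock the end wings of a clip-lock storage box

### The arm

A 7-joint arm with a two-finger parallel gripper is mounted at the origin on the work surface. World frame = base frame: x ahead of the robot, y to its left, z up, the work surface at z = 0. Lengths are in m, angles in rad, forces in N, time in s.
With the tool pointing down it reaches from about 0.4 to 0.85 m from the base axis. Payload 10.4 kg.
Tool frame: the origin (TCP) lies on the centre line of the jaws, within the pads' length; the fingertips stand r.finger_overhang ahead of it and the grasp point (between the pads) lies 5 mm behind it (r.finger_overhang is the distance from the TCP to the fingertips, in m); z points along the fingers, y is the line along which they close (so a half turn about z gives the same grasp; the last joint's range is limited). The gripper opens to 87 mm and grips with 3 to 60 N. Pads are 19 mm wide; open, the fingers measure 117 mm over their backs; the gripper's body (75 mm by 190 mm) begins 51 mm behind the grasp point.
Start: joints at [-0.023, 0.332, -0.065, 1.46, 0.022, 1.35, -0.088], TCP at [0.625, 0, 0.237] pointing down, gripper open.
Joint ranges: [-2.6, 2.6], [-0.5, 2.12], [-1.47, 1.34], [0.16, 2.42], [-1.27, 4.41], [0.06, 2.06], [-2.6, 2.6]. Speed limits (rad/s): [2.22, 2.22, 2.79, 2.79, 3.14, 3.14, 3.14].

### API

Orientations are given as a unit quaternion [x, y, z, w].
In Python, from bench import read_state, viewer, r gives the robot as it stands.
- The arm moves only by the tool carry_out, never from a script. Its argument "moves" is a list of rows, each a list of 6 numbers: the shift along the tool's x, y, z in units of 40 mm (1.0 is 40 mm), then the turn, a rotation vector about the tool's x, y, z in units of 8 degrees (1.0 is 8 degrees). A call has 1 to 20 rows; each row shifts and turns the commanded pose from where the row before left it, along the tool's axes as they then stand; what a row does not reach is not made up. A row lasts 1/8 s, in which the tool goes at most 62.5 mm and 10.7 degrees, less where a joint would pass 70% of its speed; a pose out of reach is approached as far as the arm can. A call is refused whole if a number of a shift passes 1 or a number of a turn 1, either way. A call with a gripper value outside its range is refused whole. "fingers" is the finger opening in mm, from 0 to 87, set as the call begins (left out, the last holds). The fingers move at their own pace and stop on an object; "force" is the grip in N (left out, the last holds). Time passes only in rows, so rows that do not move let the fingers close. It gives the time, the measured TCP pose, the force, the opening and the grip force at its end, in the units of the state.
- read_state(): the state, without advancing time (a new reading comes with each control period).
- viewer.camera(name): name is "scene" or "side" or "wrist"; returns a dict with "pixels" (480x640x3 uint8, red, green, blue), "range_z" (480x640 float32, m along the optical axis (not along the pixel's ray), 0 where there is no reading), "fx", "fy", "cx", "cy" (pixels), "xyz" and "orientation" of the camera in the world. Camera axes: x right, y down, z forward; pixel columns grow to the right and rows downward; lengths in m; the calibration is good to about 2 mm. A picture is of the moment at which its call begins.
- r.close_job(): hands the job in; it is judged then, once.
The state is a dict: "time": time; "joint_positions": joint angles; "joint_vel": joint speeds; "joint_torque": joint torques, N m; "ee_pos": TCP position; "eef_rot": TCP orientation; "ft_force": force on the tool from outside, world axes, zero at the start; "torque": the same for the moment, N m; "width": finger opening in m; "grip_force": force on a finger pad.
Only numpy, scipy, OpenCV 4.12 (cv2) and the standard library are available. Lean on these libraries where they do the work, as an engineer would, in place of code of your own. Each camera call takes 0.05 s, during which the arm holds its last target. There are 200 camera calls.

### The job

The storage box of palm sugar is locked on its two long sides, but the wings at its two ends still stand open. With the fingertips fold each end wing over and press it in until its ridge snaps beneath the rim and it stays flat against the box by itself. Do not lift the box or shove it out of its place, keep the long-side wings locked, and leave everything else where it stands.

Things in the scene. Friction and masses are not known exactly. Their poses are not given: they have to be found in the camera images.
- box: clip-lock food box: clear plastic full of brown palm-sugar cakes, green lid seated, a green wing hinged on each lid edge. Standing loose, about 3 kg (a level push over about 12 N slides it). Walls 128 mm (x) by 208 mm (y); lid 147 by 227 mm, its top 117 mm above the counter; the clear rim's down-turned lip lies 16 to 22 mm below the hinges. Origin: centre of its underside; y along its length, z up
- wing_l_hinge (a point): middle of the end (box +y) wing's hinge line, on the lid's edge, at +115 mm along box y and 113 mm above the counter; the line runs along box x. The open green wing is a plate 86 mm wide, 38 mm from hinge to free edge, 3 mm thick, with a ridge across its inner face 22 mm from the hinge; once locked its outer face stands 3 mm outside the hinge line
- wing_r_hinge (a point): middle of the end (box -y) wing's hinge line, on the lid's edge, at -115 mm along box y and 113 mm above the counter; the line runs along box x. The open green wing is a plate 86 mm wide, 38 mm from hinge to free edge, 3 mm thick, with a ridge across its inner face 22 mm from the hinge; once locked its outer face stands 3 mm outside the hinge line
- wing_l (a joint): angle of the end (box +y) wing about its hinge: 0 = flat down against the box end, 1.57 = straight out level; starts open at 1.6 to 2.5. Let go before it snaps, it springs back out to about 1.1. It takes 2 N to fold; its ridge meets the rim's lip at 0.37 and must be forced past it to below 0.1, with about 6 to 7 N pressed inward 30 mm below the hinge; snapped, it rests at 0.01 to 0.03 by itself
- wing_r (a joint): angle of the end (box -y) wing about its hinge: 0 = flat down against the box end, 1.57 = straight out level; starts open at 1.6 to 2.5. Let go before it snaps, it springs back out to about 1.1. It takes 2 N to fold; its ridge meets the rim's lip at 0.37 and must be forced past it to below 0.1, with about 6 to 7 N pressed inward 30 mm below the hinge; snapped, it rests at 0.01 to 0.03 by itself
- wing_l_edge (a point): middle of the free edge of the end (box +y) wing, on its outer face (the face that looks away from the box once the wing hangs down)
- wing_r_edge (a point): middle of the free edge of the end (box -y) wing, on its outer face (the face that looks away from the box once the wing hangs down)
- wing_f (a joint): angle of the long-side wing at box -x, 120 mm wide, hinged 75 mm from the middle; locked at the start: about 0.01; grows as it opens
- wing_b (a joint): the same for the long-side wing at box +x
- mortar: granite mortar, dark grey, 164 mm across, 118 mm high, 5.5 kg; origin: centre of its underside
- pestle: hardwood pestle lying on the counter in front of the box, 192 mm long, 42 mm thick; origin: under its middle; x along its length
- bowls: stack of three nested white ceramic bowls behind the box, 136 mm across, 98 mm high in all; origin: centre of its underside
- funnel: stainless steel funnel standing mouth down, 104 mm across, 112 mm high; origin: centre of its underside
- jar_a: closed glass jar with a red twist cap on the turntable, 72 mm across, 112 mm high; origin: centre of its underside
- jar_b: closed glass jar with a brass twist cap on the turntable, 72 mm across, 112 mm high; origin: centre of its underside
- turntable: lazy susan carrying the two jars, wooden platter 204 mm across, its top 28 mm above the counter, free to turn; origin: centre of its underside

How it is judged:
At the end, for the whole second after the job is handed in: All four wings are locked flat (angle below 0.12 rad, held by their own ridges with nothing touching them); the box stands at rest, upright (within 0.05 rad), flat on the counter and within 40 mm of where it began; mortar, pestle, bowls, funnel and jars are within 30 mm of where they began (value of joint each of wing_l, wing_r, wing_f, wing_b below 0.12 rad and distance of box from where it was at the start of the episode below 0.04 m and height (world z) of box below 0.01 m and angle between box's own z axis and vertical below 0.05 rad and linear speed of box below 0.02 m/s and distance of each of mortar, pestle, bowls, funnel, jar_a, jar_b from where it was at the start of the episode below 0.03 m).
It fails at once if the box was lifted or tipped up (height (world z) of box above 0.012 m or angle between box's own z axis and vertical above 0.12 rad).
It fails at once if the box was shoved more than 40 mm out of its place (distance of box from where it was at the start of the episode above 0.04 m).
It fails at once if a locked long-side wing was opened (value of joint any of wing_f, wing_b above 0.3 rad).
It fails at once if something else on the counter was moved more than 30 mm, or lifted (distance of any of mortar, pestle, bowls, funnel, jar_a, jar_b from where it was at the start of the episode above 0.03 m).
It also fails if it takes over 40 s, if anything falls off the work surface, if the arm or the gripper's body presses on something with over 40 N, if the wrist force passes 120 N, or if a joint passes its speed limit or range.

## Working session

There is one attempt and no reset: what is moved stays moved. The work goes in short steps, Python scripts to look and compute and a tool call to move; the robot and the scene stay as the last step left them, time stands still between calls to the robot, and variables do not carry over. Pictures are saved under pics/ and viewed, at most 10 in all, crops included, and the job is handed in when it is done.

Besides the shell and the picture viewer there is one more tool, called after "Call:" as name(argument=value, ...) on one line, values as JSON. carry_out: Moves the arm, as the interface text tells. Its arguments: {"type":"object","properties":{"moves":{"type":"array","items":{"type":"array","items":{"type":"number"}}},"fingers":{"type":"number"},"force":{"type":"number"}},"required":["moves"]}

```bash
mkdir -p pics; cat > h.py <<'E'
import numpy as np, cv2
from scipy.spatial.transform import Rotation as R
from bench import read_state, viewer, r
def cloud(c):
    v,u=np.mgrid[0:480,0:640]; z=c["range_z"]
    p=np.stack([(u-c["cx"])/c["fx"]*z,(v-c["cy"])/c["fy"]*z,z],-1)
    return p@R.from_quat(c["orientation"]).as_matrix().T+np.array(c["xyz"])
def save(c,n): cv2.imwrite("pics/"+n,c["pixels"][...,::-1])
E
python3 - <<'E'
from h import *
s=read_state(); print(s["ee_pos"],s["eef_rot"],s["width"],r.finger_overhang)
ims=[]
for n in("scene","side"):
    c=viewer.camera(n); save(c,n+".png"); P=cloud(c); np.savez(n+".npz",P=P,rgb=c["pixels"]); print(n,c["xyz"])
    h=cv2.cvtColor(c["pixels"],cv2.COLOR_RGB2HSV); m=(h[...,0]>35)&(h[...,0]<90)&(h[...,1]>80)&(c["range_z"]>0)
    q=P[m]; print(m.sum(),q.min(0),q.max(0))
    t=q[(abs(q[:,2]-.117)<.006)]; print(len(t),cv2.minAreaRect((t[:,:2]*1000).astype(np.float32)))
E
```

```text
[ 6.24632005e-01 -2.89415664e-05  2.35745588e-01] [ 7.07101461e-01  7.07111725e-01 -5.47405868e-04 -4.82598564e-04] 0.08709788222012345 0.014
scene [1.69683866 0.48479557 1.05594247]
4989 [-0.29623551 -2.19630964 -0.74953437] [1.01558945 0.64574801 0.33520549]
1720 ((549.4459838867188, -276.2249755859375), (750.3795776367188, 604.9251098632812), 48.73507308959961)
side [-0.34364004 -0.98841302  0.99370584]
3673 [ 0.47205872 -0.73121279 -0.3806097 ] [1.78994167 1.15477784 0.13892406]
2613 ((525.7445068359375, -272.5509338378906), (707.0794067382812, 588.0806884765625), 46.15251541137695)
```

View pics/scene.png

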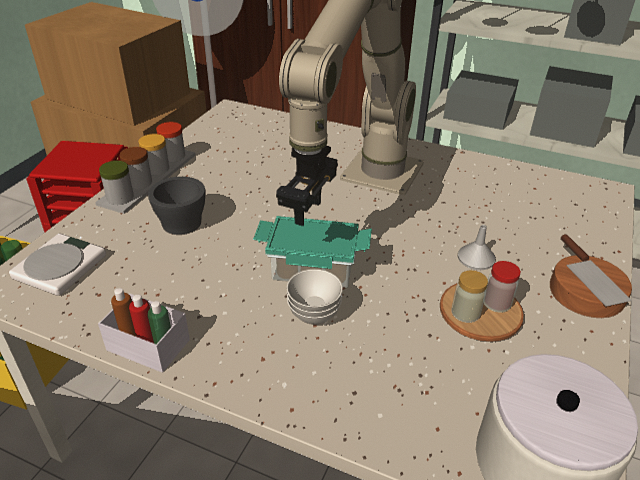

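View pics/side.png

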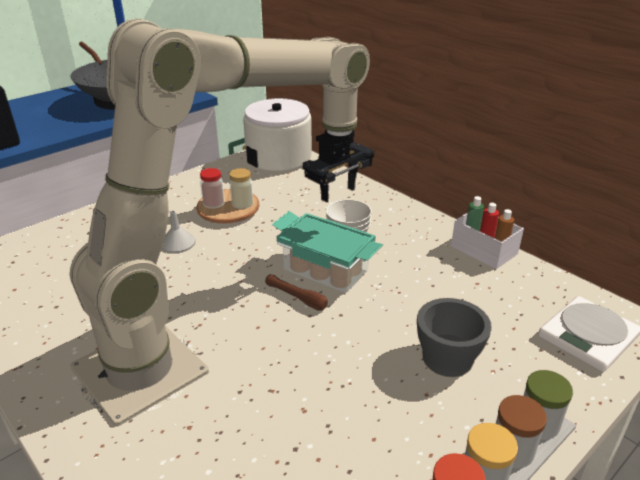

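The scene view shows the lid at (268–360, 218–262) with its open end wings at (263,232) and (363,238). The pestle lies on the robot side of the box and the bowls on the far side. In the side view the box is at (325,250). Next I'll restrict the cloud to this region.

```bash
python3 - <<'E'
from h import *
Q=[]
for n in("scene","side"):
    d=np.load(n+".npz"); P=d["P"]; h=cv2.cvtColor(d["rgb"],cv2.COLOR_RGB2HSV)
    m=(h[...,0]>60)&(h[...,0]<90)&(h[...,1]>80)&(abs(P[...,0]-.6)<.2)&(abs(P[...,1])<.25)&(P[...,2]>.05)&(P[...,2]<.2)
    q=P[m]; t=q[abs(q[:,2]-.117)<.005]; b=cv2.minAreaRect((t[:,:2]*1000).astype(np.float32)); print(n,len(q),len(t),b,np.median(t[:,2]))
    Q.append(q)
q=np.vstack(Q); np.save("q.npy",q)
rc=cv2.minAreaRect((q[:,:2]*1000).astype(np.float32)); print(rc)
# everything
for n in("scene","side"):
    P=np.load(n+".npz")["P"]
    k=P[(abs(P[...,0]-.6)<.3)&(abs(P[...,1])<.4)&(P[...,2]>.01)&(P[...,2]<.125)]
    g=np.zeros((30,40),int); np.add.at(g,(((k[:,0]-.3)/.02).astype(int).clip(0,29),((k[:,1]+.4)/.02).astype(int).clip(0,39)),1)
    print("\n".join("".join("#" if v>2 else "." for v in row) for row in g))
E
```

```text
scene 4200 1230 ((579.0980834960938, -7.28741455078125), (157.30467224121094, 300.20123291015625), 15.344168663024902) 0.11452421446915073
side 3571 2231 ((573.731201171875, -11.205642700195312), (162.01812744140625, 292.7353210449219), 16.468563079833984) 0.11483345776616705
((576.0284423828125, -6.8997802734375), (174.06759643554688, 303.1971740722656), 16.40114402770996)
........................................
.....................................###
.....................................###
.....................................###
......................................##
........................................
........................................
........................................
.......................##...............
#..................########.............
#................##########...........#.
##...........###.##########..........##.
##...........###############.........##.
##..........################.........##.
##..........###############..........##.
#...........###############..........###
............##############............##
............############..
[... 1036 characters left out ...]
###
##.........#################.........###
#..........################..........###
#...........##############...........###
............#############.............##
............#########..................#
...............###...####...............
....................##...#..............
....................##...##.............
....................#....##.............
....................#...###.............
....................#######.............
.....................#####..............
......................###...............
........................................
........................................
........................................
........................................
```

```bash
python3 - <<'E'
from h import *
for n in("scene","side"):
    d=np.load(n+".npz"); P=d["P"]; h=cv2.cvtColor(d["rgb"],cv2.COLOR_RGB2HSV)
    m=(h[...,0]>60)&(h[...,0]<90)&(h[...,1]>80)&(abs(P[...,0]-.6)<.2)&(abs(P[...,1])<.25)&(P[...,2]>.05)&(P[...,2]<.2)
    q=P[m]
    best=None
    for a in np.radians(np.arange(12,21,.25)):
        X=np.array([np.cos(a),np.sin(a)]);Y=np.array([-X[1],X[0]])
        u=q[:,:2]@X; v=q[:,:2]@Y
        t=(abs(q[:,2]-.1155)<.004)&(abs(v-np.median(v))<.09)
        sp=np.histogram(u[t],bins=np.arange(.4,.8,.003))[0]
        s=(sp.astype(float)**2).sum()/t.sum()**2
        if best is None or s>best[0]: best=(s,a)
    a=best[1]; 
    for a in [a,np.radians(16)]:
        X=np.array([np.cos(a),np.sin(a)]);Y=np.array([-X[1],X[0]]);u=q[:,:2]@X; v=q[:,:2]@Y
        mid=abs(v-np.median(v))<.08; t=mid&(q[:,2]>.11); print(n,np.degrees(a),"u",np.percentile(u[t],[1,99]),"v",v.min(),v.max())
    uc=np.mean(np.percentile(u[t],[1,99]))
    w=abs(u-uc)<.035
    for b in np.arange(-.16,.16,.005):
        k=w&(v>b)&(v<b+.005)
        if k.sum() and not -.085<b<.075: print("%.3f n%d z %.4f %.4f %.4f u %.3f %.3f"%(b,k.sum(),q[k,2].min(),np.median(q[k,2]),q[k,2].max(),u[(v>b)&(v<b+.005)].min(),u[(v>b)&(v<b+.005)].max()))
E
```

```text
scene 16.0 u [0.47818832 0.63203112] v -0.31674386490381756 -0.014023565694455281
scene 16.0 u [0.47818832 0.63203112] v -0.31674386490381756 -0.014023565694455281
-0.160 n32 z 0.1055 0.1094 0.1134 u 0.475 0.633
-0.155 n32 z 0.1056 0.1096 0.1145 u 0.474 0.634
-0.150 n33 z 0.1057 0.1095 0.1145 u 0.479 0.636
-0.145 n30 z 0.1044 0.1098 0.1160 u 0.482 0.634
-0.140 n32 z 0.1044 0.1091 0.1131 u 0.479 0.635
-0.135 n30 z 0.1053 0.1104 0.1149 u 0.479 0.635
-0.130 n30 z 0.1060 0.1102 0.1146 u 0.479 0.639
-0.125 n34 z 0.1050 0.1098 0.1135 u 0.477 0.634
-0.120 n30 z 0.1036 0.1101 0.1145 u 0.475 0.634
-0.115 n33 z 0.1057 0.1094 0.1136 u 0.484 0.635
-0.110 n28 z 0.1052 0.1087 0.1145 u 0.483 0.634
-0.105 n31 z 0.1065 0.1095 0.1159 u 0.485 0.631
-0.100 n34 z 0.1054 0.1104 0.1141 u 0.479 0.629
-0.095 n33 z 0.1038 0.1092 0.1150 u 0.478 0.630
-0.090 n29 z 0.1048 0.1090 0.1136 u 0.481 0.630
side 16.25 u [0.46916911 0.61953638] v -0.3195540494641117 -0.017906567184458693
side 16.0 u [0.46990688 0.62032227] v -0.3173801727623467 -0.015496408106597746
-0.160 n23 z 0.1105 0.1124 0.1160 u 0.468 0.624
-0.155 n28 z 0.1094 0.1129 0.1171 u 0.468 0.619
-0.150 n19 z 0.1090 0.1131 0.1171 u 0.467 0.629
-0.145 n31 z 0.1065 0.1125 0.1163 u 0.467 0.618
-0.140 n25 z 0.1082 0.1124 0.1164 u 0.469 0.627
-0.135 n24 z 0.1092 0.1128 0.1173 u 0.467 0.620
-0.130 n24 z 0.1094 0.1119 0.1166 u 0.465 0.627
-0.125 n25 z 0.1073 0.1120 0.1188 u 0.467 0.621
-0.120 n23 z 0.1090 0.1121 0.1174 u 0.468 0.622
-0.115 n26 z 0.1086 0.1126 0.1162 u 0.467 0.618
-0.110 n24 z 0.1083 0.1128 0.1164 u 0.472 0.620
-0.105 n22 z 0.1072 0.1125 0.1162 u 0.472 0.617
-0.100 n33 z 0.1095 0.1125 0.1163 u 0.473 0.619
-0.095 n19 z 0.1085 0.1125 0.1162 u 0.474 0.621
-0.090 n28 z 0.1097 0.1127 0.1171 u 0.472 0.622
```

```bash
python3 - <<'E'
from h import *
c=viewer.camera("wrist"); save(c,"w.png"); P=cloud(c); np.savez("w.npz",P=P,rgb=c["pixels"]); print(c["xyz"])
E
```

```text
[0.62417572 0.07479815 0.38444159]
```

View pics/w.png

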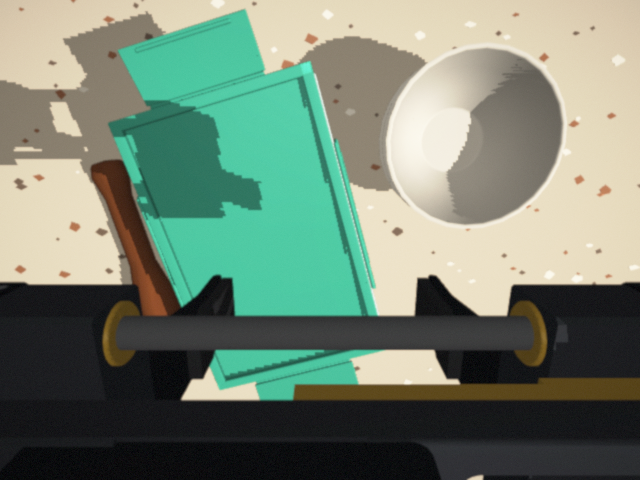

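The wrist view shows the lid corners at about (110,125), (308,63), (378,348) and (222,388). The +y wing is at (120,48)–(264,70) and the −y wing is at (305,380).

```bash
python3 - <<'E'
from h import *
P=np.load("w.npz")["P"]
for n,pts in dict(lid=[(113,126),(306,66),(372,345),(224,384)],wingP=[(122,50),(243,13),(262,68),(150,102)],wingM=[(260,386),(352,364),(356,382)]).items():
    for u,v in pts:
        w=P[v-2:v+3,u-2:u+3].reshape(-1,3); print(n,(u,v),np.round(np.median(w,0),4))
rgb=np.load("w.npz")["rgb"]; h=cv2.cvtColor(rgb,cv2.COLOR_RGB2HSV)
m=(h[...,0]>60)&(h[...,0]<95)&(h[...,1]>80)&(P[...,2]>.09)&(P[...,2]<.2)
qw=P[m]; t=qw[abs(qw[:,2]-.1155)<.006]
# green clouds all cams: side faces via box-frame profile
a=np.radians(16.2);X=np.array([np.cos(a),np.sin(a)]);Y=np.array([-X[1],X[0]])
for nm,q in(("w",qw),("ext",np.load("q.npy"))):
    u=q[:,:2]@X;v=q[:,:2]@Y
    print(nm,"u",np.percentile(u,[1,99]),"v",v.min(),v.max())
    for b in np.r_[np.arange(-.325,-.26,.005),np.arange(-.07,0.0,.005)]:
        k=(v>b)&(v<b+.005)
        if k.sum(): print("%.3f n%d z %.4f %.4f %.4f  u %.3f %.3f"%(b,k.sum(),*np.percentile(q[k,2],[3,50,97]),*np.percentile(u[k],[2,98])))
E
```

```text
lid (113, 126) [0.4772 0.0807 0.1174]
lid (306, 66) [0.6115 0.1188 0.1172]
lid (372, 345) [0.635  0.0282 0.3097]
lid (224, 384) [ 0.5384 -0.1288  0.1171]
wingP (122, 50) [0.4956 0.1265 0.1277]
wingP (243, 13) [0.5735 0.1472 0.1274]
wingP (262, 68) [0.5823 0.1176 0.1173]
wingP (150, 102) [0.5051 0.0963 0.1173]
wingM (260, 386) [ 0.5687 -0.1313  0.1168]
wingM (352, 364) [ 0.6467 -0.1103  0.1162]
wingM (356, 382) [ 0.6494 -0.1252  0.1181]
w u [0.47739034 0.62402762] v -0.303850571159773 -0.015149782801675848
-0.305 n71 z 0.1172 0.1180 0.1193  u 0.521 0.590
-0.300 n324 z 0.1166 0.1179 0.1192  u 0.509 0.590
-0.295 n479 z 0.1162 0.1174 0.1187  u 0.507 0.589
-0.290 n530 z 0.1158 0.1170 0.1184  u 0.508 0.589
-0.285 n561 z 0.1146 0.1162 0.1178  u 0.509 0.588
-0.280 n688 z 0.1158 0.1171 0.1182  u 0.480 0.611
-0.275 n1101 z 0.1114 0.1164 0.1181  u 0.479 0.593
-0.270 n565 z 0.1112 0.1123 0.1174  u 0.478 0.567
-0.265 n472 z 0.1111 0.1124 0.1174  u 0.477 0.551
-0.070 n1599 z 0.1109 0.1123 0.1177  u 0.481 0.621
-0.065 n1815 z 0.1110 0.1126 0.1179  u 0.481 0.620
-0.060 n1691 z 0.1156 0.1171 0.1185  
[... 929 characters left out ...]
75 0.622
-0.275 n123 z 0.1045 0.1135 0.1186  u 0.476 0.624
-0.270 n123 z 0.1048 0.1116 0.1172  u 0.473 0.624
-0.265 n144 z 0.1055 0.1111 0.1169  u 0.474 0.625
-0.070 n135 z 0.1057 0.1110 0.1172  u 0.477 0.626
-0.065 n154 z 0.1038 0.1130 0.1199  u 0.476 0.625
-0.060 n138 z 0.1068 0.1151 0.1203  u 0.481 0.627
-0.055 n79 z 0.1093 0.1148 0.1223  u 0.494 0.627
-0.050 n70 z 0.1118 0.1165 0.1221  u 0.514 0.595
-0.045 n71 z 0.1123 0.1181 0.1237  u 0.514 0.592
-0.040 n73 z 0.1155 0.1202 0.1264  u 0.513 0.593
-0.035 n76 z 0.1169 0.1211 0.1268  u 0.510 0.591
-0.030 n77 z 0.1177 0.1230 0.1285  u 0.512 0.595
-0.025 n69 z 0.1207 0.1252 0.1302  u 0.512 0.594
-0.020 n49 z 0.1219 0.1254 0.1294  u 0.513 0.593
```

Call:
carry_out(moves=[[0,0,0,0,0,-1],[0,0,0,0,0,-1],[0.8,-0.3,0,0,0,0],[0.8,-0.3,0,0,0,0],[0.8,-0.3,0,0,0,0],[0.8,-0.3,0,0,0,0],[0.7,0,0,0,0,0],[0,0,0,0,-1,0],[0,0,0,0,-1,0],[0,0,0,0,0,0],[0,0,0,0,0,0]], fingers=0, force=20)

```text
time: 1.52
ee_pos: [0.536, 0.1359, 0.2364]
eef_rot: [0.597, 0.791, -0.083, 0.11]
ft_force: [0.9, -0.9, -0.2]
width: 0.0005
grip_force: 0.0
```

```bash
cat >> h.py <<'E'
A=np.radians(16.2);XB=np.array([np.cos(A),np.sin(A),0]);YB=np.array([-np.sin(A),np.cos(A),0]);ZB=np.array([0,0,1.])
def rep(side):
    s=read_state();p=np.array(s["ee_pos"]);M=R.from_quat(s["eef_rot"]).as_matrix()
    c=p+.014*M[:,2]-side*.0095*M[:,0]
    hin=.5508*XB+(-.1675+side*.115)*YB+.113*ZB; d=c-hin
    f=np.array(s["ft_force"])
    print("t%.2f corner out %.1f u %.1f z %.1f mm"%(s["time"],side*d@YB*1e3,d@XB*1e3,d[2]*1e3),"F out %.1f u %.1f z %.1f"%(side*f@YB,f@XB,f[2]),"w",s["width"]); B=np.stack([XB,YB,ZB],1); print(np.round(B.T@M,3))
E
python3 -c "
from h import *
rep(1); c=viewer.camera('side'); cv2.imwrite('pics/s1.png',cv2.resize(c['pixels'][140:320,200:440,::-1],None,fx=3,fy=3))"
```

```text
t1.52 corner out 20.5 u 1.8 z 112.6 mm F out -1.1 u 0.6 z -0.2 w 0.0005070941961875777
[[ 0.004  1.    -0.002]
 [ 0.962 -0.005 -0.273]
 [-0.273 -0.    -0.962]]
```

View pics/s1.png

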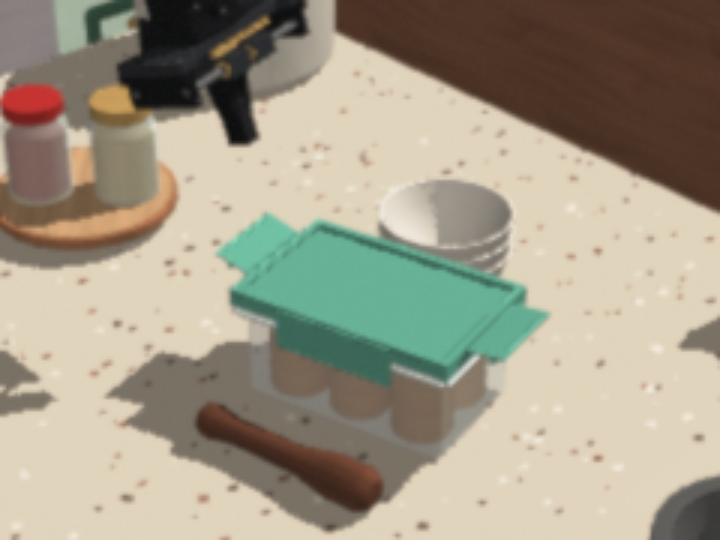

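The crop shows the closed fingertips above the +y wing at (260,245), clear of the jars at (35,130) and (120,130), and the −y wing at (510,330). I'll press the +y wing down next.

Call:
carry_out(moves=[[0.2,0,0.7,0,0,0],[0.2,0,0.7,0,0,0],[0.14,0,0.5,0,0,0],[0.12,0,0.4,0,0,0],[0.12,0,0.4,0,0,0],[0.12,0,0.4,0,0,0],[-0.04,0,0.22,0,0,0],[-0.11,0,0.16,0,0,0],[0,0,0,0,0,0]])

```text
time: 2.7
ee_pos: [0.5386, 0.1278, 0.0945]
eef_rot: [0.596, 0.791, -0.083, 0.111]
ft_force: [-1.3, 2.8, 1.3]
width: 0.0006
grip_force: 1.4
```

```bash
python3 -c "
from h import *
rep(1); c=viewer.camera('scene'); cv2.imwrite('pics/s2.png',cv2.resize(c['pixels'][130:330,220:440,::-1],None,fx=3,fy=3))"
```

```text
t2.70 corner out 12.0 u 2.0 z -29.3 mm F out 3.0 u -0.4 z 1.3 w 0.0006170478023627519
[[ 0.004  1.    -0.001]
 [ 0.961 -0.004 -0.275]
 [-0.275  0.    -0.961]]
```

View pics/s2.png

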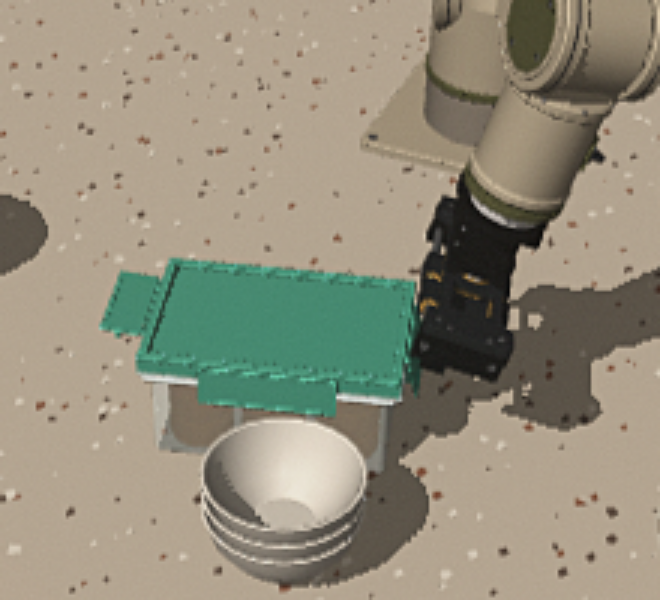

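The +y wing is folded down behind the fingertips at (415,360), and the −y wing still stands open at (130,305). I'll press inward.

Call:
carry_out(moves=[[-0.08,0,0.05,0,0,0],[-0.08,0,0.05,0,0,0],[-0.04,0,0.01,0,0,0],[-0.04,0,0.01,0,0,0],[-0.04,0,0.01,0,0,0],[0,0,0,0,0,0],[0,0,0,0,0,0]])

```text
time: 3.62
ee_pos: [0.541, 0.1198, 0.0927]
eef_rot: [0.595, 0.792, -0.082, 0.11]
ft_force: [-7.0, 13.1, 3.5]
width: 0.0008
grip_force: 7.4
```

```bash
python3 -c "
from h import *
rep(1)"
```

```text
t3.62 corner out 3.6 u 2.2 z -31.2 mm F out 14.5 u -3.1 z 3.5 w 0.0007797595594534077
[[ 0.     1.     0.001]
 [ 0.962 -0.    -0.271]
 [-0.271  0.001 -0.962]]
```

Call:
carry_out(moves=[[0.1,0,-0.03,0,0,0],[0.3,0,-0.1,0,0,0],[0.5,0,-0.15,0,0,0],[0.5,0,-0.15,0,0,0],[-0.2,0,-0.7,0,0,0],[-0.2,0,-0.7,0,0,0],[-0.2,0,-0.7,0,0,0],[-0.2,0,-0.7,0,0,0],[0,0,0,0,0,0]])

```text
time: 4.75
ee_pos: [0.5263, 0.1741, 0.2125]
eef_rot: [0.596, 0.791, -0.082, 0.112]
ft_force: [-0.2, -0.0, 0.2]
width: 0.0007
grip_force: 0.0
```

```bash
cat >> h.py <<'E'
def green():
    for n in("scene","side"):
        c=viewer.camera(n);P=cloud(c);h=cv2.cvtColor(c["pixels"],cv2.COLOR_RGB2HSV)
        m=(h[...,0]>60)&(h[...,0]<90)&(h[...,1]>80)&(abs(P[...,0]-.6)<.2)&(abs(P[...,1])<.25)&(P[...,2]>.05)&(P[...,2]<.2)
        q=P[m];d=q-(.5508*XB-.1675*YB); v=d@YB;u=d@XB
        print(n,len(q),"v",np.percentile(v,[.2,.5,99.5,99.8]).round(4),"lid u",np.percentile(u[(q[:,2]>.11)&(abs(v)<.08)],[1,99]).round(4))
        save(c,"last_%s.png"%n)
E
python3 -c "
from h import *
rep(1);green()
c=viewer.camera('scene'); cv2.imwrite('pics/s3.png',cv2.resize(c['pixels'][130:330,220:440,::-1],None,fx=3,fy=3))"
```

```text
t4.75 corner out 59.8 u 3.2 z 88.6 mm F out 0.1 u -0.2 z 0.2 w 0.0006893107489917594
[[ 0.003  1.     0.003]
 [ 0.961 -0.002 -0.275]
 [-0.275  0.004 -0.961]]
scene 4044 v [-0.149  -0.1478  0.1186  0.1191] lid u [-0.0741  0.0804]
side 3326 v [-0.1496 -0.1477  0.1118  0.1149] lid u [-0.0815  0.0697]
```

View pics/s3.png

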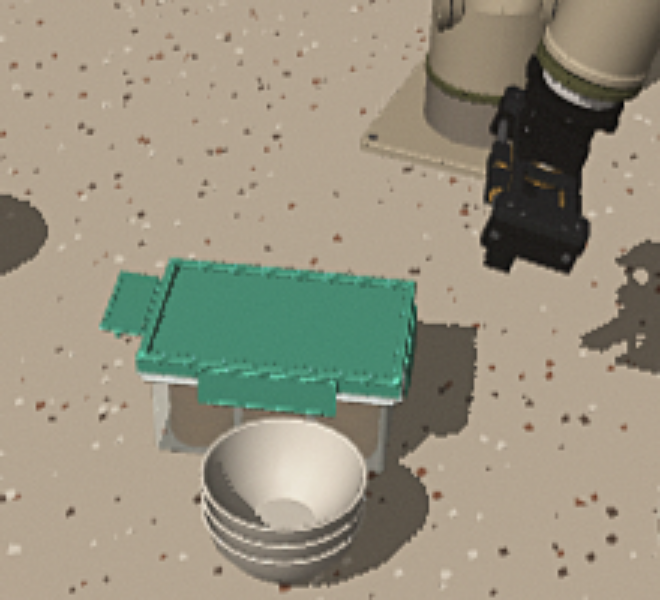

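The +y wing lies flat at (412,340), with its green extent at 118 mm from the box centre as a locked wing should be. The box has not moved. I'll go over to the −y end.

Call:
carry_out(moves=[[0,0,0,0,1,0],[0,0,0,0,1,0],[-0.84,0,0,0,0,0],[-0.84,0,0,0,0,0],[-0.84,0,0,0,0,0],[-0.84,0,0,0,0,0],[-0.84,0,0,0,0,0],[-0.84,0,0,0,0,0],[-0.84,0,0,0,0,0],[-0.84,0,0,0,0,0],[-0.84,0,0,0,0,0],[-0.84,0,0,0,0,0],[0,0,0,0,1,0],[0,0,0,0,1,0],[0,0,0,0,0,0],[0,0,0,0,0,0]])

```text
time: 6.9
ee_pos: [0.6183, -0.1496, 0.2095]
eef_rot: [0.596, 0.791, 0.083, -0.111]
ft_force: [0.8, 0.7, 0.1]
width: 0.0003
grip_force: 0.0
```

```bash
python3 -c "
from h import *
rep(-1)"
```

```text
t6.90 corner out 20.7 u 1.2 z 85.6 mm F out -0.4 u 1.0 z 0.1 w 0.0002587424419823551
[[ 0.003  1.    -0.   ]
 [ 0.962 -0.002  0.274]
 [ 0.274 -0.001 -0.962]]
```

Call:
carry_out(moves=[[-0.2,0,0.7,0,0,0],[-0.14,0,0.5,0,0,0],[-0.14,0,0.5,0,0,0],[-0.12,0,0.4,0,0,0],[-0.12,0,0.4,0,0,0],[0.04,0,0.22,0,0,0],[0.11,0,0.16,0,0,0],[0,0,0,0,0,0]])

```text
time: 7.9
ee_pos: [0.6157, -0.1416, 0.0934]
eef_rot: [0.596, 0.791, 0.084, -0.111]
ft_force: [-0.1, -2.9, 0.7]
width: 0.0003
grip_force: 1.2
```

```bash
python3 -c "
from h import *
rep(-1)"
```

```text
t7.90 corner out 12.3 u 0.9 z -30.5 mm F out 2.8 u -0.9 z 0.7 w 0.000251391479542944
[[ 0.003  1.     0.001]
 [ 0.962 -0.004  0.274]
 [ 0.274  0.    -0.962]]
```

The wing is folded to the same point as the first one, so I'll press it in.

Call:
carry_out(moves=[[0.08,0,0.05,0,0,0],[0.08,0,0.05,0,0,0],[0.04,0,0.01,0,0,0],[0.04,0,0.01,0,0,0],[0.04,0,0.01,0,0,0],[0,0,0,0,0,0],[0,0,0,0,0,0]])

```text
time: 8.78
ee_pos: [0.6129, -0.1325, 0.0914]
eef_rot: [0.597, 0.79, 0.083, -0.109]
ft_force: [3.7, -11.1, -1.8]
width: 0.0006
grip_force: 5.4
```

```bash
python3 -c "
from h import *
rep(-1)"
```

```text
t8.78 corner out 2.8 u 0.9 z -32.5 mm F out 11.6 u 0.4 z -1.8 w 0.0005938238655026863
[[ 0.005  1.     0.003]
 [ 0.962 -0.006  0.271]
 [ 0.271  0.001 -0.962]]
```

Call:
carry_out(moves=[[-0.1,0,-0.03,0,0,0],[-0.3,0,-0.1,0,0,0],[-0.5,0,-0.15,0,0,0],[-0.5,0,-0.15,0,0,0],[0.2,0,-0.7,0,0,0],[0.2,0,-0.7,0,0,0],[0.2,0,-0.7,0,0,0],[0.2,0,-0.7,0,0,0],[0,0,0,0,0,0]])

```text
time: 9.9
ee_pos: [0.6296, -0.1861, 0.2114]
eef_rot: [0.596, 0.791, 0.085, -0.109]
ft_force: [-0.7, 0.6, -0.8]
width: 0.0006
grip_force: 0.0
```

```bash
python3 -c "
from h import *
rep(-1);green()
a=cv2.imread('pics/last_scene.png')[180:330,220:440];b=cv2.imread('pics/last_side.png')[180:330,220:440]
cv2.imwrite('pics/s4.png',cv2.resize(np.vstack([a,b]),None,fx=2,fy=2))"
```

```text
t9.90 corner out 58.9 u 1.9 z 87.6 mm F out -0.8 u -0.5 z -0.8 w 0.0006364185658937452
[[ 0.002  1.     0.004]
 [ 0.962 -0.003  0.274]
 [ 0.274  0.004 -0.962]]
scene 3781 v [-0.1151 -0.114   0.1184  0.119 ] lid u [-0.0736  0.0805]
side 3264 v [-0.1189 -0.1183  0.1118  0.1133] lid u [-0.0812  0.0693]
```

View pics/s4.png

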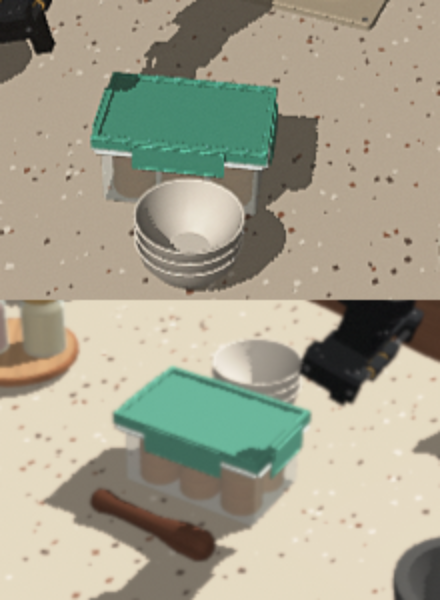

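The picture shows both end wings flat: the +y wing at (270,130) in the upper half and the −y wing at (290,445) in the lower half. The long-side wings are still locked, and the box, bowls and pestle are in place.

```bash
python3 -c "
from h import *
print(r.close_job())"
```

```text
the job is handed in; nothing more can be done
None
```

Both end wings are folded and snapped flat, the box and its surroundings look unmoved in the camera checks, and the job was handed in at about 10 s of the 40 s allowed (no verdict was returned).

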